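Raise the lane barrier and pass the housing through

TASK

On the dismantling bench a grey metal housing waits in a short transfer lane behind a red-and-white counterweighted barrier. Push the barrier arm up past its balance point so that it falls back and stays raised by itself, then push the housing along the lane, under the raised barrier, until it rests against the yellow end stop. Only push: do not lift the housing off the lane, leave the jar, discs, screwdriver, pliers and drill around it where they are, and finish clear of everything.

Things in the scene. Friction and masses are not known exactly. Their poses are not given: they have to be found in the camera images.
- station: Fixed transfer lane on a grey base plate (x -85 to 140, y -250 to 300 mm, 10 mm thick). Origin: underside, on the lane's centre line below the barrier bar; z up. Lane along the station's y: open end at -y, yellow end stop at +y. Lane floor z = 10 mm; guide strips 8 mm wide, tops z = 30, inner faces x = -62 and 62 mm. The bar crosses along x at y = 0, hinge on the far (+x) side. Yaw within 0.2 rad.
- end_stop (a point): Centre of the rubber face of the yellow end stop, station frame x = 0, y = 200, z = 40 mm. The stop is 140 mm wide along x, 12 mm thick, its top 60 mm above the bench. With the housing against it the housing's centre is at station y = 140 mm.
- rest_post (a point): Top of the grey post on which the lowered bar rests, station frame x = -77, y = 0, z = 95 mm; the post is 12 mm (x) by 30 mm (y) and stands just outside the near guide strip.
- barrier (a joint): Barrier angle (rad): 0 = down, bar level on its rest post; grows as the free near end goes up and over to the far side; 1.92 = fully raised, leaning back on its stop. Balance at about 0.9: below it the bar falls back, beyond it it falls on to 1.92 by itself (damped, a second or so) and stays. About 0.9 kg with counterweight; 1 to 3 N at the lip push it up slowly.
- barrier_hinge (a point): Hinge axis (along station y), station frame x = 95, y = 0, z = 105 mm, between blue cheek plates (y to +-37, top z = 118 mm). Lowered bar: 24 mm wide, 20 thick, runs 185 mm to station -x; red skirt below it to z = 71 mm stops the housing. Dark counterweight, 48 mm across, 45 mm beyond and 60 above the hinge. Raised, the bar leans away and is over 75 mm from the lane's centre line.
- barrier_lip (a point): Middle of the yellow lift lip, a plate 42 x 90 (y) x 6 mm on the bar's free end, flared 45 degrees: with the bar down it slopes up and towards the robot. Then at station x = -102.5, z = 113 mm; lower inner edge x = -88, z = 98; upper outer edge x = -117, z = 128. Underside free, also from both sides: push up and away from the robot there, along the arc about the hinge. Turns with the bar.
- housing: Grey open-topped metal housing, 112 (x) x 120 (y) x 75 mm high, walls 4 mm, about 0.5 kg (0.35 to 0.7). Origin: centre of its underside; its axes are parallel to the station's. Starts in the lane on the -y side of the barrier, centre 115 to 160 mm from the bar; slides on the lane floor between the guides with about 6 mm play on each side. Against the end stop its centre is at station y = +140 mm.
- screw_jar: Clear jar with blue cap, diameter 50, height 60 mm, loose on the station's base plate behind the end stop (station y about 255 mm), beside the discs on either side; leave alone. Origin: centre of its underside.
- discs: Stack of abrasive discs, diameter 60, with a spindle, 40 mm high in all, loose on the base plate behind the end stop (station y about 255 mm), beside the jar on either side; leave alone. Origin: centre of its underside.
- screwdriver: Loose screwdriver with green handle lying on the bench to the near left, about 200 mm long and 30 mm high; leave alone. Origin: underside, near its middle.
- pliers: Loose pliers with blue handles, 160 mm long, 15 mm high, lying on the bench to the near right; leave alone. Origin: underside at the pivot.
- drill: Cordless drill lying on its side at the right, about 240 x 200 x 60 mm; leave alone. Origin: underside below its motor body.
There are look-alikes about, which are no part of the job. What is meant by the housing is not purple, and is the smaller of those in its own colour.

How it is judged:
By the outcome, as a careful person would: the job done as asked, in the order asked, and still so for the second after the job is handed in, with the robot touching nothing.
It also fails if it takes over 59 s, if anything falls off the work surface, if the arm or the gripper's body presses on something with over 40 N, if the wrist force passes 120 N, or if a joint passes its speed limit or range.

ROBOT

A 6-joint arm with a two-finger parallel gripper is mounted at the origin on the work surface. World frame = base frame: x ahead of the robot, y to its left, z up, the work surface at z = 0. Lengths are in m, angles in rad, forces in N, time in s.
With the tool pointing down it reaches from about 0.375 to 0.975 m from the base axis. Payload 3.8 kg.
Tool frame: the origin (TCP) lies where the fingers leave the gripper's body, on its centre line; the fingertips stand bot.tip_extent ahead of it and the grasp point (between the pads) lies 45 mm ahead of it (bot.tip_extent is the distance from the TCP to the fingertips, in m); z points along the fingers, y is the direction in which the jaws open and shut (so a half turn about z gives the same grasp; the last joint's range is limited). The gripper opens to 88 mm and grips with 3 to 60 N. Pads are 18 mm wide; open, the fingers measure 123 mm over their backs; the gripper's body (75 mm by 187 mm) begins 45 mm behind the grasp point.
Start: joints at [-1.173, 0.264, 1.604, -0, 1.274, -0.037], TCP at [0.284, -0.612, 0.303] pointing down, gripper open.
Joint ranges: [-2.63, 2.63], [-0.94, 2.18], [0.31, 2.57], [-1.31, 4.45], [0, 2.66], [-2.55, 2.55]. Speed limits (rad/s): [2.57, 2.57, 3.14, 3.14, 3.14, 3.14].

INTERFACE

Orientations are given as a rotation vector (axis times angle).
In Python, from plant import bot, imaging gives the robot as it stands.
- The arm moves only by the tool jog_arm, never from a script. Its argument "increments" is a list of rows, each a list of 4 numbers: the shift along the tool's x, y, z in cm, then the turn about the tool's z in degrees. In form: [[tx, ty, tz, roll], ...]. A call has 1 to 10 rows; each row is the pose to reach, as a shift and turn from the pose measured when the call began, along the tool's axes at that moment; what a row does not reach only later rows make up. A row lasts 1/12 s, in which the tool goes at most 41.7 mm and 7.16 degrees, less where a joint would pass 70% of its speed; a pose out of reach is approached as far as the arm can. A call with a gripper value outside its range is refused whole. "jaw" is the finger opening in cm, from 0 to 8.81, set as the call begins (left out, the last holds). The fingers move at their own pace and stop on an object; "squeeze" is the grip in N (left out, the last holds). Time passes only in rows, so rows that repeat a pose let the fingers close. It gives the time, the measured TCP pose, the force and the opening at its end, in the units of the state.
- bot.read_state(): the state, without advancing time (a new reading comes with each control period).
- imaging.get_image(name): name is "side" or "top" or "wrist"; returns (picture, depth): 400x640x3 uint8, blue, green, red; 400x640 float32, m along the optical axis (not along the pixel's ray), 0 where there is no reading.
- imaging.camera_model(name): a dict with "K" (3x3 intrinsics, pixels), "extrinsics" (4x4, takes a point from world to camera coordinates); the wrist camera has in their place "mount" (4x4, takes a point from camera to tool coordinates, whose origin is the TCP and whose axes are the flange's). Camera axes: x right, y down, z forward; pixel columns grow to the right and rows downward; lengths in m; the calibration is good to about 2 mm. A picture is of the moment at which its call begins: read the wrist's pose just before it. camera_model takes no time and is no camera call.
- bot.hand_in(): hands the job in, once; it reports no verdict.
The state is a dict: "clock": time; "qpos": joint angles; "joint_velocities": joint speeds; "joint_efforts": joint torques, N m; "position": TCP position; "orientation": TCP orientation; "force": force on the tool from outside, world axes, zero at the start; "ft_torque": the same for the moment, N m; "grip_width": finger opening in m.
Only numpy, scipy, OpenCV 4.12 (cv2) and the standard library are available. Lean on these libraries where they do the work, as an engineer would, in place of code of your own. Each camera call takes 0.05 s, during which the arm holds its last target. There are 200 camera calls.

## Working session

There is one attempt and no reset: what is moved stays moved. The work goes in short steps, Python scripts to look and compute and a tool call to move; the robot and the scene stay as the last step left them, time stands still between calls to the robot, and variables do not carry over. Pictures are saved under pics/ and viewed, about 8 in all and at most 12, crops included, and the job is handed in when it is done.

Besides the shell and the picture viewer there is one more tool, called in YAML: its name, and indented under it one key for each argument. jog_arm: Moves the arm, as the interface text tells. Its arguments: {"type":"object","properties":{"increments":{"type":"array","items":{"type":"array","items":{"type":"number"}}},"jaw":{"type":"number"},"squeeze":{"type":"number"}},"required":["increments"]}

```bash
mkdir -p pics; ls; python3 - <<'E'
from plant import bot, imaging
import cv2,numpy as np
print(bot.read_state(), bot.tip_extent)
for n in("top","side"):
    p,d=imaging.get_image(n); cv2.imwrite(f"pics/{n}0.png",p); np.save(f"pics/{n}0.npy",d)
    m=imaging.camera_model(n); print(n,m)
print(imaging.camera_model("wrist"))
E
```

```text
pics
{'clock': 0.0, 'qpos': array([-1.17290834e+00,  2.64728022e-01,  1.60536179e+00, -1.33579917e-05,
        1.27369958e+00, -3.68906335e-02]), 'joint_velocities': array([-5.18393199e-04, -3.40745736e-03, -1.27063801e-05, -2.17322599e-04,
        3.64650260e-04,  1.88375117e-04]), 'joint_efforts': array([-3.21485408e-03, -5.02112818e+01, -3.56874990e+01,  7.24428683e-02,
        2.93497997e-02, -1.55278726e-04]), 'position': array([ 0.28409741, -0.61167654,  0.30141138]), 'orientation': array([-3.06554232e+00, -6.77122604e-01,  6.38750693e-04]), 'force': array([ 0.41650709, -0.48500467, -0.02241734]), 'ft_torque': array([ 0.04451379, -0.01699323,  0.01518402]), 'grip_width': 0.08795805728678527} 0.064
top {'K': array([[445.45145654,   0.        , 321.21232676],
       [  0.        , 445.45145654, 202.85371029],
       [  0.        ,   0.        ,   1.        ]]), 'extrinsics': array([[-0.01930839, -0.99980667,  0.00371592, -0.08862936],
       [-0.97725482,  0.01808755, -0.21129568,  0.55756155],
       [ 0.21118762, -0.00771118, -0.97741513,  1.22918758],
       [ 0.        ,  0. 
[... 371 characters left out ...]
3.35958960e-01],
       [ 5.82515609e-01, -5.54884228e-01, -5.93952068e-01,
         9.99093650e-01],
       [ 0.00000000e+00,  0.00000000e+00,  0.00000000e+00,
         1.00000000e+00]])}
{'K': array([[354.4337893 ,   0.        , 318.1912337 ],
       [  0.        , 354.4337893 , 200.66994088],
       [  0.        ,   0.        ,   1.        ]]), 'mount': array([[-3.66915444e-06, -9.65749557e-01, -2.59475999e-01,
         6.74300708e-02],
       [ 9.99999829e-01, -1.55096281e-04,  5.63115707e-04,
        -6.33504059e-04],
       [-5.84072507e-04, -2.59475952e-01,  9.65749392e-01,
        -8.11436570e-02],
       [ 0.00000000e+00,  0.00000000e+00,  0.00000000e+00,
         1.00000000e+00]])}
```

View pics/top0.png

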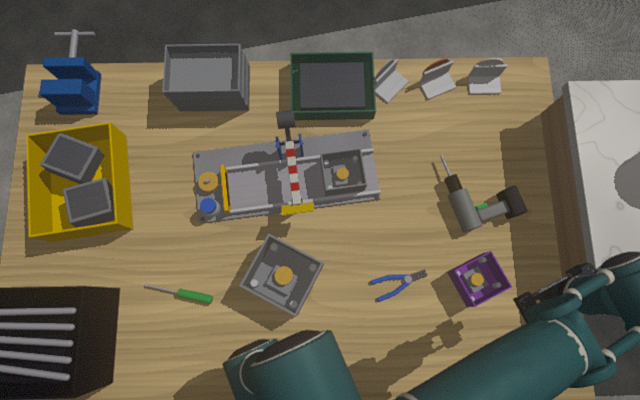

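View pics/side0.png

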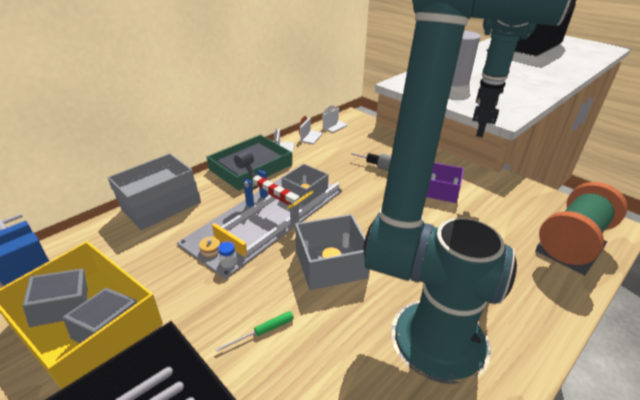

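Top view: candidates for the housing are the grey box in the lane (345,172), the larger grey box (282,275), the purple box (480,280), the grey bin (207,77), and the grey boxes in the yellow bin (72,158) and (88,200). By the description I choose the one in the lane (345,172). The barrier bar is at (293,170), its yellow lip at (297,208), and the end stop at (224,187).

```bash
cat > h.py <<'E'
import numpy as np,cv2
from plant import bot,imaging
def pts(n,d):
    m=imaging.camera_model(n);K=m["K"];v,u=np.mgrid[:400,:640]
    c=np.stack([(u-K[0,2])/K[0,0]*d,(v-K[1,2])/K[1,1]*d,d,np.ones_like(d)],-1)
    return (c@np.linalg.inv(m["extrinsics"]).T)[...,:3]
def ray(n,uv,z):
    m=imaging.camera_model(n);E=np.linalg.inv(m["extrinsics"])
    r=E[:3,:3]@np.linalg.inv(m["K"])@[*uv,1];o=E[:3,3]
    return o+r*(z-o[2])/r[2]
E
python3 - <<'E'
from h import *
p=cv2.imread("pics/top0.png");d=np.load("pics/top0.npy");P=pts("top",d)
hsv=cv2.cvtColor(p,cv2.COLOR_BGR2HSV)
def rep(name,mask,box):
    m=np.zeros_like(mask);x0,y0,x1,y1=box;m[y0:y1,x0:x1]=mask[y0:y1,x0:x1]
    q=P[m&(d>0)];
    r=cv2.minAreaRect((q[:,:2]*1000).astype(np.float32))
    print(name,len(q),"med",np.median(q,0).round(4),"rect",np.round(r[0],1),np.round(r[1],1),round(r[2],2),"z",np.percentile(q[:,2],[5,50,95]).round(4))
Z=P[...,2]
grey=hsv[...,1]<70
rep("plate",(Z>.005)&(Z<.016)&grey,(185,125,385,225))
rep("plate+",(Z>.005)&(Z<.2)&grey,(185,125,385,225))
rep("rim",(Z>.075)&(Z<.095)&grey,(318,140,372,200))
yel=(hsv[...,0]>18)&(hsv[...,0]<32)&(hsv[...,1]>150)
rep("stop",yel&(Z>.05)&(Z<.07),(214,155,235,215))
rep("lip",yel&(Z>.09)&(Z<.14),(270,195,325,220))
red=((hsv[...,0]<8)|(hsv[...,0]>172))&(hsv[...,1]>120)
rep("bar",red&(Z>.1),(280,130,305,210))
c=cv2.resize(p[120:230,185:385],None,fx=4,fy=4,interpolation=cv2.INTER_CUBIC);cv2.imwrite("pics/crop0.png",c)
E
```

```text
plate 8214 med [0.661  0.0393 0.0105] rect [657.7   7.3] [226.6 551.7] 6.71 z [0.0064 0.0105 0.0146]
plate+ 11157 med [ 0.6594 -0.0058  0.0117] rect [655.3   7. ] [231.4 551.8] 6.66 z [0.0067 0.0117 0.0863]
rim 303 med [ 0.6529 -0.1683  0.0837] rect [ 651.2 -164.9] [114.7 120.3] 7.52 z [0.0762 0.0837 0.0881]
stop 199 med [0.6058 0.1824 0.0599] rect [608.2 182.9] [137.8  13.2] 6.42 z [0.0556 0.0599 0.0649]
lip 287 med [ 0.529  -0.0322  0.1199] rect [530.2 -33.6] [31.8 87.2] 5.53 z [0.1052 0.1199 0.1311]
bar 184 med [ 0.6423 -0.0186  0.1151] rect [642.8 -18.6] [122.5  23.3] 5.99 z [0.111  0.1151 0.119 ]
```

View pics/crop0.png

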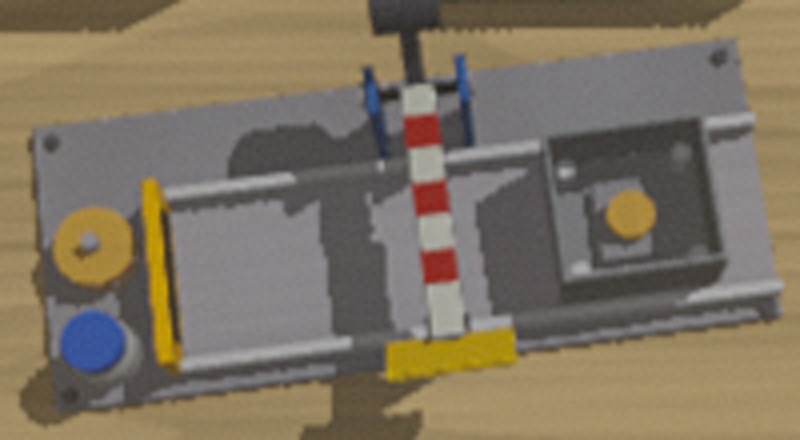

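The crop confirms it: the small grey housing with its motor sits between the guides at crop (635,205). The bar is down with its lip at (450,353), and the stop is at (160,275). Station yaw is about 6.8°, with the origin near (633.3,-20.8) mm and the housing at station y ≈ -145.

```bash
cat >> h.py <<'E'
from scipy.spatial.transform import Rotation as Ro
YAW=np.radians(6.8);O=np.array([633.3,-20.8,0]);S=Ro.from_euler('z',YAW)
def where():
    s=bot.read_state();p=S.inv().apply(s["position"]*1000-O);R=Ro.from_rotvec(s["orientation"])
    tx=R.as_matrix()[:,0];yaw=np.degrees(np.arctan2(tx[1],tx[0]))-6.8
    print("clock %.2f TCP station"%s["clock"],p.round(1),"tip z",round(p[2]-64,1),"tool-x yaw rel station",round(yaw,2),"F st",S.inv().apply(s["force"]).round(1))
    return s,p,R
def to(x,y,tipz):
    s,p,R=where();d=S.apply(np.array([x,y,tipz+64])-p)
    print("to",(x,y,tipz),"-> cm",(R.inv().apply(d)/10).round(2))
E
python3 - <<'E'
from h import *
d=np.load("pics/top0.npy");P=pts("top",d)
q=P[230:320,235:325].reshape(-1,3);q=q[q[:,2]>.03]
s=S.inv().apply(q*1000-O);print("bigbox st min",s.min(0),"max",s.max(0),np.percentile(s[:,2],[50,90,99]))
to(-165,0,150);to(-165,0,85)
E
```

```text
bigbox st min [-387.27387256  -49.32244719   30.23829868] max [-160.14576434  179.03319498 1319.56622231] [  78.36820327  109.0516708  1319.56622231]
clock 0.10 TCP station [-416.7 -545.4  301.5] tip z 237.5 tool-x yaw rel station 18.11 F st [-0.3  0.8  0. ]
to (-165, 0, 150) -> cm [ 40.88 -44.     8.84]
clock 0.10 TCP station [-416.7 -545.4  301.5] tip z 237.5 tool-x yaw rel station 18.11 F st [-0.3  0.8  0. ]
to (-165, 0, 85) -> cm [ 40.88 -43.98  15.34]
```

jog_arm:
  increments:
    - [14, -14, 0, 18]
    - [28, -30, 0, 18]
    - [43, -42.3, 2, 18.1]
    - [43, -42.3, 4, 18.1]
    - [43, -42.3, 6, 18.1]
    - [43, -42.3, 6, 18.1]
    - [43, -42.3, 6, 18.1]
    - [43, -42.3, 6, 18.1]
    - [43, -42.3, 6, 18.1]
    - [43, -42.3, 6, 18.1]
  jaw: 0

```text
clock: 0.93
position: [0.4288, -0.2216, 0.2657]
orientation: [-3.134, -0.186, 0.001]
force: [-0.0, -0.7, 0.4]
grip_width: 0.0235
```

```bash
python3 -c "
from h import *
to(-142,-10,180)"
```

```text
clock 0.93 TCP station [-226.9 -175.2  265.7] tip z 201.7 tool-x yaw rel station -0.01 F st [-0.1 -0.7  0.4]
to (-142, -10, 180) -> cm [  8.49 -16.52   2.2 ]
```

jog_arm:
  increments:
    - [8.4, -16.5, 0, 0]
    - [8.4, -16.5, 1, 0]
    - [8.4, -16.5, 2, 0]
    - [8.4, -16.5, 2, 0]
    - [8.4, -16.5, 2, 0]
    - [8.4, -16.5, 2, 0]
    - [8.4, -16.5, 2, 0]

```text
clock: 1.52
position: [0.4923, -0.0468, 0.2454]
orientation: [-3.134, -0.191, 0.004]
force: [-0.9, -1.0, 0.3]
grip_width: 0.0009
```

```bash
python3 -c "
from h import *
to(-142,-10,85)
a,_=imaging.get_image('wrist');b,_=imaging.get_image('side')
cv2.imwrite('pics/w1.png',np.vstack([a[:, :],])); cv2.imwrite('pics/s1.png',cv2.resize(b[100:300,150:400],None,fx=3,fy=3))
"
```

```text
clock 1.52 TCP station [-143.1   -9.2  245.4] tip z 181.4 tool-x yaw rel station 0.17 F st [-1.  -0.8  0.3]
to (-142, -10, 85) -> cm [0.13 0.1  9.64]
```

View pics/w1.png

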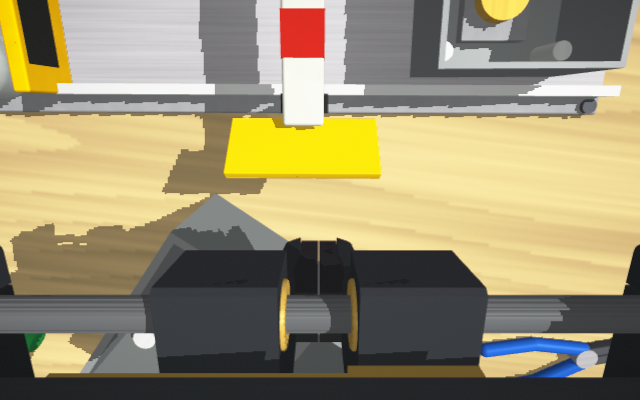

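Wrist view: the closed fingers are at (320,260), with the yellow lip ahead of them at (303,150) and clear. The big box's corner is off to the left at (215,195). Next I descend and approach the lip.

jog_arm:
  increments:
    - [0.1, 0.1, 3, 0]
    - [0.1, 0.1, 6, 0]
    - [0.1, 0.1, 9.6, 0]
    - [0.1, 0.1, 9.6, 0]
    - [0.1, 0.1, 9.6, 0]
    - [0.6, 0.1, 9.6, 0]
    - [1.1, 0.1, 9.6, 0]
    - [1.4, 0.1, 9.6, 0]
    - [1.6, 0.1, 9.6, 0]

```text
clock: 2.37
position: [0.5081, -0.0483, 0.1521]
orientation: [3.136, 0.187, -0.005]
force: [-13.3, -5.1, 10.9]
grip_width: 0.0006
```

```bash
python3 -c "
from h import *
to(-126,-10,85)"
```

```text
clock 2.37 TCP station [-127.6  -12.5  152.1] tip z 88.1 tool-x yaw rel station 0.03 F st [-13.8  -3.5  10.9]
to (-126, -10, 85) -> cm [ 0.16 -0.25  0.3 ]
```

jog_arm:
  increments:
    - [0.5, 0, -0.7, 0]
    - [0.6, 0, -1.5, 0]
    - [0.8, 0, -2.2, 0]
    - [1.0, 0, -2.9, 0]
    - [1.1, 0, -3.6, 0]
    - [1.1, 0, -3.6, 0]

```text
clock: 2.87
position: [0.5151, -0.0475, 0.1885]
orientation: [3.135, 0.188, -0.023]
force: [-16.0, -3.7, 3.1]
grip_width: 0.0004
```

```bash
python3 -c "
from h import *
where()
b,_=imaging.get_image('side')
cv2.imwrite('pics/s2.png',cv2.resize(b[100:300,150:400],None,fx=3,fy=3))
"
```

```text
clock 2.87 TCP station [-120.5  -12.5  188.5] tip z 124.5 tool-x yaw rel station 0.07 F st [-16.3  -1.8   3.1]
```

View pics/s2.png

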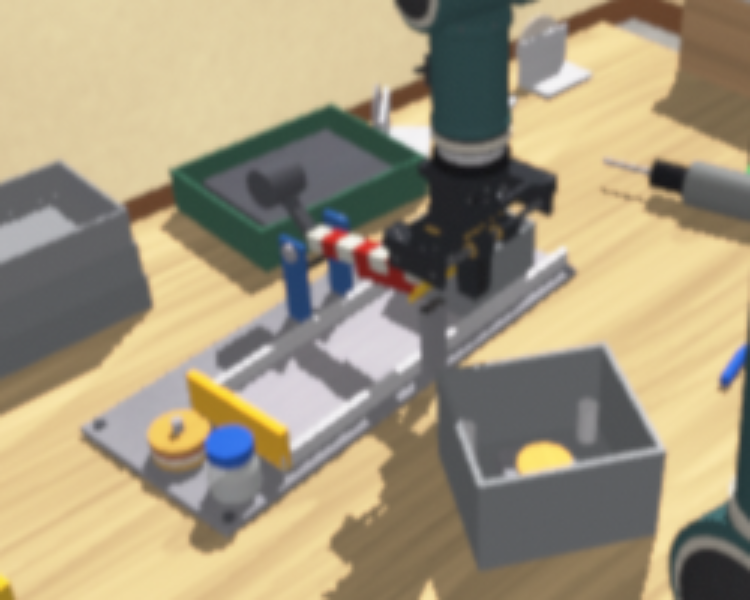

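Side view: the bar tip at (425,290) has lifted off its post at (432,340), so friction on the lip edge is carrying it up. I continue along the arc.

jog_arm:
  increments:
    - [0.5, 0, -0.7, 0]
    - [0.8, 0, -1.4, 0]
    - [1.0, 0, -2.1, 0]
    - [1.3, 0, -2.8, 0]
    - [1.6, 0, -3.5, 0]
    - [2.0, 0, -4.2, 0]
    - [2.5, 0, -5.1, 0]
    - [3.5, 0, -6.6, 0]
    - [3.5, 0, -6.6, 0]

```text
clock: 3.67
position: [0.5487, -0.0436, 0.2584]
orientation: [3.134, 0.189, -0.033]
force: [-21.7, -1.2, 17.2]
grip_width: 0.0004
```

```bash
python3 -c "
from h import *
where()
b,_=imaging.get_image('side')
cv2.imwrite('pics/s3.png',cv2.resize(b[100:300,150:400],None,fx=3,fy=3))
"
```

```text
clock 3.67 TCP station [-86.7 -12.7 258.4] tip z 194.4 tool-x yaw rel station 0.1 F st [-21.7   1.4  17.2]
```

View pics/s3.png

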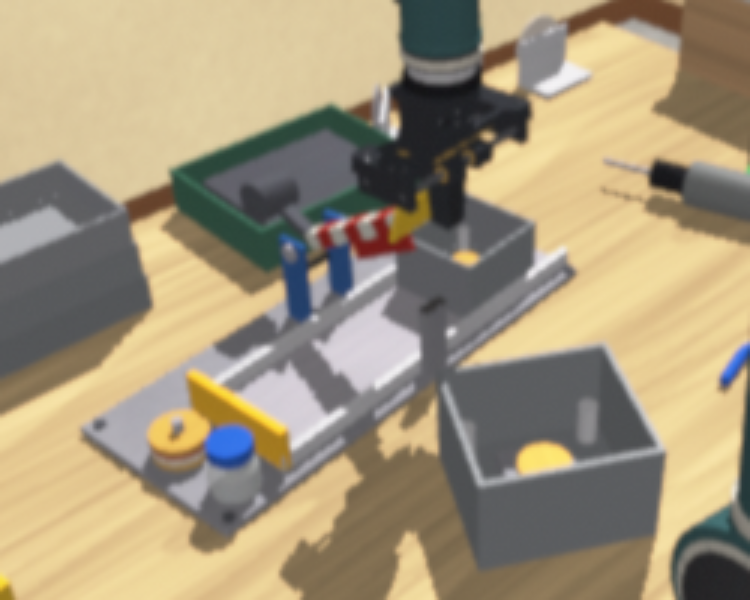

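The bar is about 30° up, with the lip at (410,218) resting against the fingers at (448,205). I continue past balance.

jog_arm:
  increments:
    - [0.3, 0, -1.0, 0]
    - [0.8, 0, -1.6, 0]
    - [1.3, 0, -2.0, 0]
    - [2.0, 0, -2.7, 0]
    - [2.6, 0, -3.3, 0]
    - [3.3, 0, -3.9, 0]
    - [4.0, 0, -4.5, 0]
    - [4.8, 0, -5.0, 0]
    - [5.5, 0, -5.4, 0]
    - [5.5, 0, -5.4, 0]

```text
clock: 4.55
position: [0.6065, -0.0367, 0.3128]
orientation: [3.134, 0.19, -0.025]
force: [0.1, 0.1, -0.5]
grip_width: 0.0003
```

```bash
python3 -c "
from h import *
where()
b,_=imaging.get_image('side')
cv2.imwrite('pics/s4.png',cv2.resize(b[100:300,150:400],None,fx=3,fy=3))
"
```

```text
clock 4.55 TCP station [-28.5 -12.6 312.8] tip z 248.8 tool-x yaw rel station 0.13 F st [ 0.1  0.  -0.5]
```

View pics/s4.png

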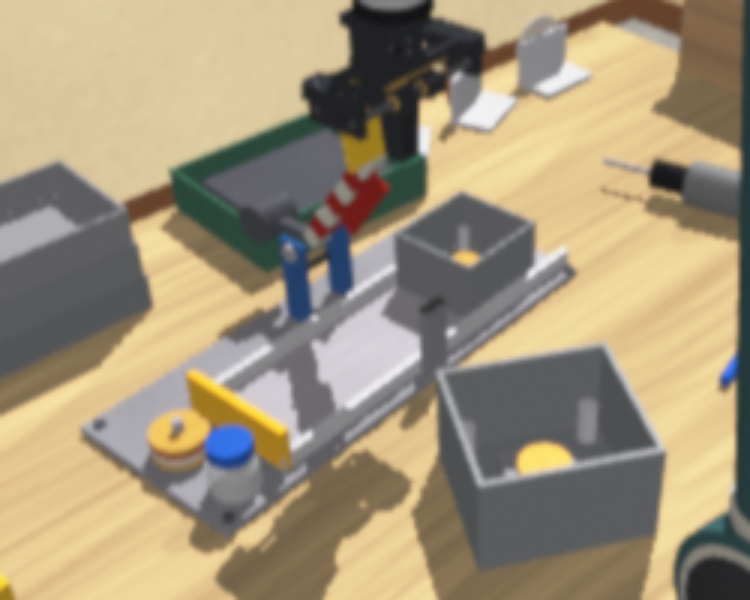

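Contact force is about zero and the bar (350,205) seems to be moving ahead of the fingers. I push on a little to be sure.

jog_arm:
  increments:
    - [0.8, 0, -0.5, 0]
    - [1.6, 0, -0.9, 0]
    - [2.4, 0, -1.2, 0]
    - [3.2, 0, -1.4, 0]
    - [4.0, 0, -1.6, 0]
    - [4.0, 0, -1.6, 0]

```text
clock: 5.1
position: [0.6474, -0.0317, 0.3271]
orientation: [3.134, 0.19, -0.025]
force: [0.7, -0.8, 1.1]
grip_width: 0.0004
```

```bash
python3 -c "
from h import *
to(-60,-250,210)
b,_=imaging.get_image('side')
cv2.imwrite('pics/s5.png',cv2.resize(b[50:300,150:400],None,fx=2,fy=2))
"
```

```text
clock 5.10 TCP station [ 12.7 -12.4 327.1] tip z 263.1 tool-x yaw rel station 0.14 F st [ 0.6 -0.9  1.1]
to (-60, -250, 210) -> cm [-7.24 23.73  5.45]
```

View pics/s5.png

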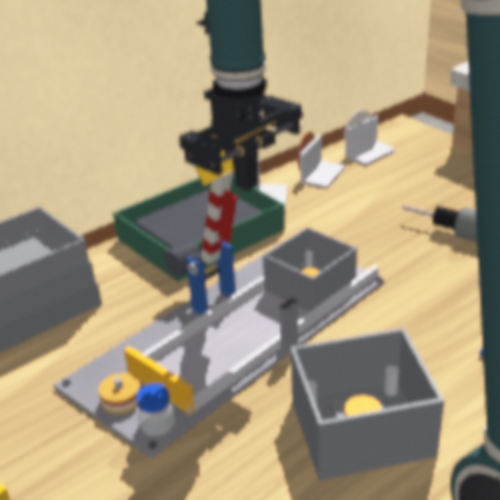

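The bar at (220,215) is steep, roughly 65–70°, and past balance. I back off and go round behind the housing.

jog_arm:
  increments:
    - [-4, 0, 0, 0]
    - [-7, 3, 0, 0]
    - [-7, 7, 0, 0]
    - [-7, 11, 1, 0]
    - [-5, 15, 2, 0]
    - [-3, 19, 3, 0]
    - [-1.2, 23.9, 4, 0]
    - [-1.2, 23.9, 5, 0]
    - [-1.2, 23.9, 5, 0]
    - [-1.2, 23.9, 5, 0]

```text
clock: 5.98
position: [0.6617, -0.2712, 0.2749]
orientation: [-3.135, -0.187, 0.033]
force: [-0.5, 0.7, -0.5]
grip_width: 0.0005
```

```bash
python3 -c "
from h import *
to(0,-250,40)
b,d=imaging.get_image('top');P=pts('top',d);hsv=cv2.cvtColor(b,cv2.COLOR_BGR2HSV)
s=S.inv().apply(P.reshape(-1,3)*1000-O).reshape(P.shape)
red=((hsv[...,0]<8)|(hsv[...,0]>172))&(hsv[...,1]>120)&(abs(s[...,1])<60)&(s[...,0]>-150)&(s[...,0]<250)
print('red',red.sum(),s[red].min(0).round(),s[red].max(0).round())
cv2.imwrite('pics/t6.png',cv2.resize(b[80:240,170:410],None,fx=3,fy=3))
"
```

```text
clock 5.98 TCP station [  -1.4 -252.   274.9] tip z 210.9 tool-x yaw rel station 0.04 F st [-0.5  0.8 -0.5]
to (0, -250, 40) -> cm [ 0.5  -0.17 17.09]
red 156 [ 84. -10. 130.] [137.  12. 264.]
```

View pics/t6.png

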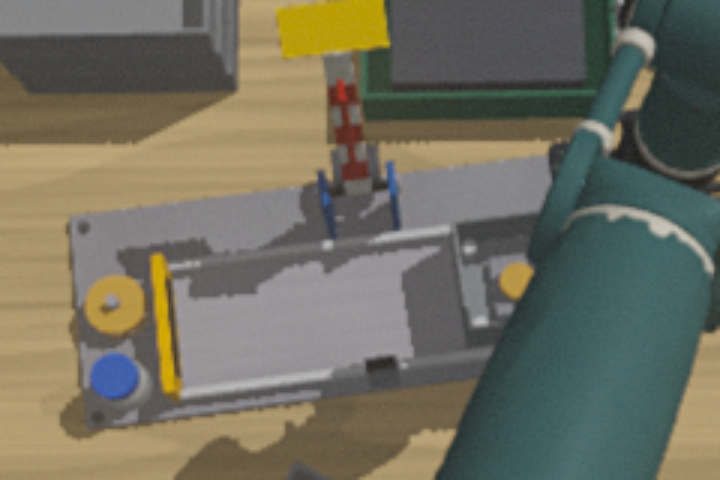

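Barrier fully raised: the lip is at (335,25) on the far side, and the red bands sit at station x ≥ 84. The lane is clear, and I descend behind the housing.

jog_arm:
  increments:
    - [0.4, -0.1, 4, 0]
    - [0.4, -0.1, 8, 0]
    - [0.4, -0.1, 12, 0]
    - [0.4, -0.1, 15, 0]
    - [0.4, -0.1, 17, 0]
    - [0.4, -0.1, 17, 0]
    - [0.4, -0.1, 17, 0]
    - [0.4, -0.1, 17, 0]

```text
clock: 6.7
position: [0.6639, -0.2686, 0.1091]
orientation: [3.134, 0.191, -0.025]
force: [0.6, -0.3, 0.5]
grip_width: 0.0006
```

```bash
python3 -c "
from h import *
to(0,-220,40);to(0,62,40)"
```

```text
clock 6.70 TCP station [   1.  -249.7  109.1] tip z 45.1 tool-x yaw rel station 0.16 F st [ 0.6 -0.4  0.5]
to (0, -220, 40) -> cm [-0.09 -2.97  0.5 ]
clock 6.70 TCP station [   1.  -249.7  109.1] tip z 45.1 tool-x yaw rel station 0.16 F st [ 0.6 -0.4  0.5]
to (0, 62, 40) -> cm [-1.000e-02 -3.117e+01  4.800e-01]
```

jog_arm:
  increments:
    - [0, -1, 0.3, 0]
    - [0, -1.8, 0.4, 0]
    - [0, -2.4, 0.4, 0]
    - [0, -3, 0.4, 0]
    - [0, -3.6, 0.4, 0]
    - [0, -4.4, 0.4, 0]
    - [0, -5.4, 0.4, 0]
    - [0, -6.4, 0.4, 0]
    - [0, -7.4, 0.4, 0]
    - [0, -8.4, 0.4, 0]

```text
clock: 7.53
position: [0.6547, -0.1861, 0.1067]
orientation: [3.131, 0.19, -0.02]
force: [-0.0, -5.0, 4.3]
grip_width: 0.0002
```

jog_arm:
  increments:
    - [0, -2, 0, 0]
    - [0, -3, 0, 0]
    - [0, -4, 0, 0]
    - [0, -5, 0, 0]
    - [0, -6, 0, 0]
    - [0, -7, 0, 0]
    - [0, -8, 0, 0]
    - [0, -9, 0, 0]
    - [0, -10, 0, 0]
    - [0, -11, 0, 0]

```text
clock: 8.37
position: [0.6424, -0.0775, 0.1076]
orientation: [3.129, 0.191, -0.016]
force: [0.5, -6.7, 5.1]
grip_width: 0.0004
```

```bash
python3 -c "
from h import *
to(0,50,40);to(0,62,40)
b,_=imaging.get_image('side')
cv2.imwrite('pics/s7.png',cv2.resize(b[50:300,150:400],None,fx=2,fy=2))
"
```

```text
clock 8.37 TCP station [  2.3 -57.4 107.6] tip z 43.6 tool-x yaw rel station 0.17 F st [-0.3 -6.7  5.1]
to (0, 50, 40) -> cm [ -0.19 -10.74   0.3 ]
clock 8.37 TCP station [  2.3 -57.4 107.6] tip z 43.6 tool-x yaw rel station 0.17 F st [-0.3 -6.7  5.1]
to (0, 62, 40) -> cm [ -0.19 -11.94   0.29]
```

View pics/s7.png

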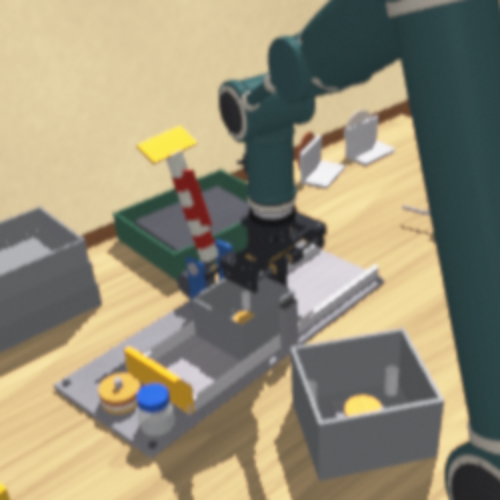

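The housing at (240,315) is sliding level under the raised bar (lip at (165,143)), with the near post at (290,320) clear of the gripper. I continue, slowing near the stop.

jog_arm:
  increments:
    - [0, -1.8, 0, 0]
    - [0, -2.8, 0, 0]
    - [0, -3.8, 0, 0]
    - [0, -4.8, 0, 0]
    - [0, -5.8, 0, 0]
    - [0, -6.8, 0, 0]
    - [0, -7.8, 0, 0]
    - [0, -8.8, 0, 0]
    - [0, -9.5, 0, 0]
    - [0, -10, 0, 0]

```text
clock: 9.25
position: [0.6301, 0.0237, 0.1076]
orientation: [3.129, 0.193, -0.016]
force: [0.2, -5.6, 3.7]
grip_width: 0.0006
```

jog_arm:
  increments:
    - [0, -0.8, 0, 0]
    - [0, -1.1, 0, 0]
    - [0, -1.4, 0, 0]
    - [0, -1.7, 0, 0]
    - [0, -1.9, 0, 0]

```text
clock: 9.67
position: [0.6278, 0.0423, 0.1076]
orientation: [3.128, 0.194, -0.016]
force: [0.5, -5.7, 3.3]
grip_width: 0.0007
```

```bash
python3 -c "
from h import *
to(0,62,40)"
```

```text
clock 9.67 TCP station [  2.   63.3 107.6] tip z 43.6 tool-x yaw rel station 0.28 F st [-0.2 -5.7  3.3]
to (0, 62, 40) -> cm [-0.2   0.13  0.37]
```

jog_arm:
  increments:
    - [0, -0.4, 0, 0]
    - [0, -0.6, 0, 0]
    - [0, -0.8, 0, 0]
    - [0, -0.8, 0, 0]

```text
clock: 10.0
position: [0.6278, 0.0432, 0.1083]
orientation: [3.117, 0.197, -0.014]
force: [1.6, -31.1, 4.3]
grip_width: 0.0007
```

Contact with the stop is firm at 31 N. I back off, rise and check.

jog_arm:
  increments:
    - [0, 0.6, 0, 0]
    - [0, 1.5, 0, 0]
    - [0, 3, 0, 0]
    - [0, 4.5, 0, 0]
    - [0, 5, -2, 0]
    - [0, 5, -5, 0]
    - [0, 5, -8, 0]
    - [0, 7, -11, 0]
    - [0, 10, -14, 0]
    - [0, 14, -15, 0]

```text
clock: 10.83
position: [0.6486, -0.0919, 0.2662]
orientation: [3.117, 0.202, -0.003]
force: [1.7, 0.0, 0.4]
grip_width: 0.0006
```

jog_arm:
  increments:
    - [-2, 6, 0, 0]
    - [-4, 10, 0, 0]
    - [-6, 14, 0, 0]
    - [-8, 18, 0, 0]
    - [-9, 20, 0, 0]
    - [-9, 20, 0, 0]
    - [-9, 20, 0, 0]
    - [-9, 20, 0, 0]

```text
clock: 11.5
position: [0.5849, -0.3021, 0.2698]
orientation: [3.118, 0.2, -0.003]
force: [0.6, 0.7, -0.4]
grip_width: 0.0005
```

```bash
python3 -c "
from h import *
where()
b,d=imaging.get_image('top');P=pts('top',d);hsv=cv2.cvtColor(b,cv2.COLOR_BGR2HSV)
s=S.inv().apply(P.reshape(-1,3)*1000-O).reshape(P.shape)
m=(hsv[...,1]<70)&(s[...,2]>75)&(s[...,2]<95)&(abs(s[...,0])<70)&(s[...,1]>0)&(s[...,1]<210)
r=cv2.minAreaRect(s[m][:,:2].astype(np.float32));print('rim',m.sum(),r)
cv2.imwrite('pics/t8.png',cv2.resize(b[60:320,140:540],None,fx=2,fy=2))
"
```

```text
clock 11.50 TCP station [ -81.4 -273.6  269.8] tip z 205.8 tool-x yaw rel station 0.53 F st [ 0.7  0.6 -0.4]
rim 322 ((2.5950546264648438, 139.68008422851562), (121.21769714355469, 113.9498291015625), 89.63885498046875)
```

View pics/t8.png

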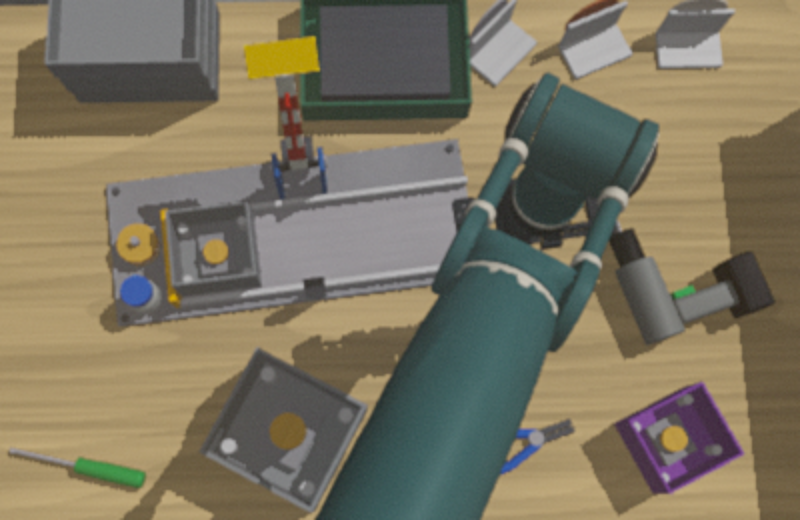

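The housing at (210,252) sits against the stop at (168,255), with its centre measured at station y ≈ 139.7 mm. The barrier is still raised, the jar, discs and tools have not moved, and the arm is clear with zero force.

```bash
python3 -c "
from plant import bot
print(bot.hand_in())"
```

```text
the job is handed in; nothing more can be done
None
```

The job is done and handed in at about 11.6 s of the 59 s allowed. I pushed the barrier up by its lip until it fell back and stayed raised. Then I pushed the housing under it until it met the end stop, where the wrist force rose to about 31 N, and backed off.

- **Housing:** the last top view puts its centre at station y ≈ 139.7 mm (140 wanted), square in the lane and against the stop.
- **Barrier:** still leaning back on its stop in that view.
- **Loose items:** the jar, discs, screwdriver, pliers and drill look unmoved by eye; I did not measure them. The pliers were partly hidden behind the arm.
- **Arm:** clear of everything, with the force reading near zero.

No check failed or disagreed. `hand_in` gave no verdict.

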